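Take the pile of lids apart and close the storage canisters

TASK

The washed storage canisters are dry and can be closed: take the pile of bamboo lids apart and push each lid onto the canister it belongs to, so that all four lie flat on their rims. Leave the canisters standing where they are, and do not knock over or push away the sauce bottle and the spice jar.

Things in the scene. Friction and masses are not known exactly. Their poses are not given: they have to be found in the camera images.
- oblong_canister: Open-topped oblong storage canister of plain brushed steel, 106 x 66 mm (long side along its x, short side along its y) outside, 72 mm high, mouth 101 x 61 mm, wall 2.5 mm, empty, standing loose on the counter. Origin at the centre of its underside, z up, x and y along its sides.
- square_canister: Open-topped square storage canister of plain brushed steel, 62 x 62 mm outside, 92 mm high, mouth 57 x 57 mm, wall 2.5 mm, empty, standing loose on the counter. Origin at the centre of its underside, z up, x and y along its sides.
- round_canister: Open-topped larger round storage canister of plain brushed steel, 52 mm across outside, 104 mm high, mouth 47 mm across, wall 2.5 mm, empty, standing loose on the counter. Origin at the centre of its underside, z up.
- small_canister: Open-topped smaller round storage canister of plain brushed steel, 39 mm across outside, 80 mm high, mouth 34 mm across, wall 2.5 mm, empty, standing loose on the counter. Origin at the centre of its underside, z up.
- oblong_lid: Flat oblong bamboo lid, 108 x 68 mm, at the bottom of the pile. 26 mm high: upper 13 mm a plate to grip by its edge, lower 13 mm a plug: foot 85 x 45 mm, tapered for 9 mm, then a grey seal with 2 mm play all round in the mouth. Plug down in the pile. Fully on, its origin is 59 mm above the canister's. Origin: centre of plug's underside, z up, x along the long side.
- square_lid: Flat square bamboo lid, 64 x 64 mm, second from the bottom of the pile. 26 mm high: upper 13 mm a plate to grip by its edge, lower 13 mm a plug: foot 41 x 41 mm, tapered for 9 mm, then a grey seal with 2 mm play all round in the mouth. Plug down in the pile. Fully on, its origin is 79 mm above the canister's. Origin: centre of plug's underside, z up, x, y along its sides.
- round_lid: Flat larger round bamboo lid, 54 mm across, third from the bottom of the pile. 26 mm high: upper 13 mm a plate to grip by its edge, lower 13 mm a plug: foot 31 mm, tapered for 9 mm, then a grey seal with 2 mm play all round in the mouth. Plug down in the pile. Fully on, its origin is 91 mm above the canister's. Origin: centre of plug's underside, z up.
- small_lid: Flat smaller round bamboo lid, 41 mm across, on top of the pile. 26 mm high: upper 13 mm a plate to grip by its edge, lower 13 mm a plug: foot 18 mm, tapered for 9 mm, then a grey seal with 2 mm play all round in the mouth. Plug down in the pile. Fully on, its origin is 67 mm above the canister's. Origin: centre of plug's underside, z up.
- sauce_bottle: Bystander: small sauce bottle, 38 mm across, 146 mm high, standing loose. Origin at the centre of its underside, z up.
- green_spice: Bystander: slim glass spice jar with a dark green cap, 42 mm across, 147 mm high, standing loose. Origin at the centre of its underside, z up.

How it is judged (in metres and radians):
At the end, for the whole second after the job is handed in: Each of the four lids is fully on its own canister: plug in the mouth, plate flat on the rim (height right to about 3 mm, centred within 6 mm, tilted less than 0.08 rad), the canisters upright, at rest and within 40 mm of where they stood (horizontal distance between oblong_lid and oblong_canister below 0.006 m and z of oblong_lid in the frame of oblong_canister between 0.055 and 0.062 m and angle between each of oblong_lid, square_lid, round_lid, small_lid's own z axis and vertical below 0.08 rad and angle between each of oblong_canister, square_canister, round_canister, small_canister's own z axis and vertical below 0.05 rad and distance of each of oblong_canister, square_canister, round_canister, small_canister from where it was at the start of the episode below 0.04 m and linear speed of each of oblong_lid, oblong_canister, square_lid, square_canister, round_lid, round_canister, small_lid, small_canister below 0.02 m/s and horizontal distance between square_lid and square_canister below 0.006 m and z of square_lid in the frame of square_canister between 0.075 and 0.082 m and horizontal distance between round_lid and round_canister below 0.006 m and z of round_lid in the frame of round_canister between 0.087 and 0.094 m and horizontal distance between small_lid and small_canister below 0.006 m and z of small_lid in the frame of small_canister between 0.063 and 0.07 m); the robot touches nothing.
It fails at once if a canister is tipped over (angle between any of oblong_canister, square_canister, round_canister, small_canister's own z axis and vertical above 0.5 rad).
It fails at once if the sauce bottle or the spice jar is knocked over or pushed away (more than 40 mm) (angle between any of sauce_bottle, green_spice's own z axis and vertical above 0.5 rad or distance of any of sauce_bottle, green_spice from where it was at the start of the episode above 0.04 m).
It also fails if it takes over 120 s, if anything falls off the work surface, if the arm or the gripper's body presses on something with over 40 N, if the wrist force passes 120 N, or if a joint passes its speed limit or range.

ROBOT

A 7-joint arm with a two-finger parallel gripper is mounted at the origin on a cart in front of the work surface, level with it; the furniture and walls round the work are solid. World frame = base frame: x ahead of the robot, y to its left, z up, the work surface at z = 0. Lengths are in mm, angles in degrees, forces in N, time in s.
With the tool pointing down it reaches from about 350 to 900 mm from the base axis. Payload 8.1 kg.
Tool frame: the origin (TCP) lies on the centre line of the jaws, within the pads' length; the fingertips stand 17 mm ahead of it and the grasp point (between the pads) lies 2 mm behind it; z points along the fingers, y is the line along which they close (so a half turn about z gives the same grasp; the last joint's range is limited). The gripper opens to 85 mm and grips with 20 to 120 N. Pads are 22 mm wide; open, the fingers measure 114 mm over their backs; the gripper's body (76 mm by 85 mm) begins 54 mm behind the grasp point. The pads swing forward as they close: fully open they stand 13 mm farther back than shut.
Start: joints at [-72.055, 24.895, 1.432, 90.138, -0.665, 64.973, -4.303], TCP at [252.479, 571.748, 218.923] pointing down, gripper open.
Joint ranges: [-149.89, 149.89], [-25.12, 119.58], [-72.63, 75.52], [4.76, 147.25], [-75.54, 255.54], [6.69, 114.76], [-157.13, 157.13]. Speed limits (degrees/s): [127.2, 127.2, 172.46, 172.46, 180, 180, 180].

INTERFACE

Orientations are given as a 3x3 rotation matrix whose columns are the frame's x, y, z axes.
In Python, from cell import * gives the robot as it stands.
- The arm moves only by the tool move_arm, never from a script. Its argument "deltas" is a list that holds one entry, the list of rows, each a list of 7 numbers: the shift along the world's x, y, z each as a share of 300 mm, from -1 to 1, then the turn, a rotation vector about the world's x, y, z each as a share of 180 degrees, from -1 to 1, then the opening, from -1 (shut) to 1 (fully open). A call has 1 to 20 rows; each row is the pose to reach, as a shift and turn from the pose commanded when the call began, turning the shorter way round; what a row does not reach only later rows make up. A row lasts 1/8 s, in which the tool goes at most 62.5 mm and 10.7 degrees, less where a joint would pass 70% of its speed; a pose out of reach is approached as far as the arm can. A call with a number of a shift or a turn outside -1 to 1 is refused whole. A call with a gripper value outside its range is refused whole. The fingers move at their own pace and stop on an object; "force" is the grip in N (left out, the last holds). Time passes only in rows, so rows that repeat a pose let the fingers close. It gives the time, the measured TCP pose, the force, the opening and the grip force at its end, in the units of the state.
- sense(): the state, without advancing time (a new reading comes with each control period).
- snapshot(name): name is "side" or "top" or "wrist"; returns the picture (480x640x3 uint8, blue, green, red); there is no depth.
- camera_model(name): a dict with "mtx" (3x3 intrinsics, pixels), "D" ([k1, k2, p1, p2, k3] as OpenCV has them; the pictures are not rectified), "R" (3x3) and "t" (3): a world point X has camera coordinates R X + t. Camera axes: x right, y down, z forward; pixel columns grow to the right and rows downward; lengths in mm; the calibration is good to about 2 mm. A picture is of the moment at which its call begins: read the wrist's pose just before it. camera_model takes no time and is no camera call; for the wrist camera it gives the pose at the moment of the call.
- job_done(): hands the job in; it is judged then, once.
The state is a dict: "clock": time; "joints": joint angles; "qd": joint speeds; "effort": joint torques, N m; "tool_pos": TCP position; "orientation": TCP orientation; "force": force on the tool from outside, world axes, zero at the start; "ft_torque": the same for the moment, N m; "width": finger opening in mm; "gripper_force": force on a finger pad.
Only numpy, scipy, OpenCV 4.12 (cv2) and the standard library are available. Lean on these libraries where they do the work, as an engineer would, in place of code of your own. Each camera call takes 0.05 s, during which the arm holds its last target. There are 200 camera calls.

## Working session

There is one attempt and no reset: what is moved stays moved. The work goes in short steps, Python scripts to look and compute and a tool call to move; the robot and the scene stay as the last step left them, time stands still between calls to the robot, and variables do not carry over. Pictures are saved under pics/ and viewed, at most 14 in all, crops included, and the job is handed in when it is done.

Besides the shell and the picture viewer there is one more tool, called after "Emit:" by a JSON object that holds its "op" and its "data". move_arm: Moves the arm, as the interface text tells. Its arguments: {"type":"object","properties":{"deltas":{"type":"array","items":{"type":"array","items":{"type":"array","items":{"type":"number","minimum":-1,"maximum":1}}}},"force":{"type":"number"}},"required":["deltas"]}

```bash
ls; mkdir -p pics; python3 - <<'E'
from cell import *
import cv2
for n in ("top","side","wrist"):
    m=camera_model(n); cv2.imwrite(f"pics/{n}0.png",snapshot(n))
    print(n,m["mtx"],m["D"],m["R"],m["t"])
s=sense();print(s["tool_pos"],s["orientation"],s["width"],s["clock"],s["force"])
E
```

```text
pics
top [[583.43287667   0.         319.17865438]
 [  0.         583.43287667 237.48348203]
 [  0.           0.           1.        ]] [-0.12399531  0.          0.          0.          0.        ] [[-0.00297191 -0.99977758 -0.02087943]
 [-0.99756378  0.00441928 -0.06962018]
 [ 0.06969697  0.02062166 -0.99735504]] [ 120.93941875  597.9290295  1534.16291481]
side [[513.49529176   0.         321.44160952]
 [  0.         513.49529176 241.41496382]
 [  0.           0.           1.        ]] [-0.04572094  0.          0.          0.          0.        ] [[ 0.95785021 -0.28683848 -0.01570546]
 [-0.18570733 -0.57657395 -0.79566027]
 [ 0.21917063  0.76503998 -0.60553948]] [-547.53693512  236.65859553 1071.63072273]
wrist [[419.14255201   0.         320.01986421]
 [  0.         419.14255201 238.18944731]
 [  0.           0.           1.        ]] [-0.00183192  0.          0.          0.          0.        ] [[ 0.40374658  0.91486945 -0.00160981]
 [ 0.87615406 -0.38615318  0.28851305]
 [ 0.26333014 -0.1178966  -0.95747461]] [-624.32496568  -39.40126775  380.09557062]
[252.32996358 571.39049221 218.33177301] [[-9.14781332e-01  4.03949217e-01 -3.80406414e-04]
 [ 4.03949386e-01  9.14780688e-01 -1.08944541e-03]
 [-9.20921805e-05 -1.15026926e-03 -9.99999334e-01]] 85.82725647630286 0.15 [-0.05974608  0.87944438  0.42038404]
```

View pics/top0.png

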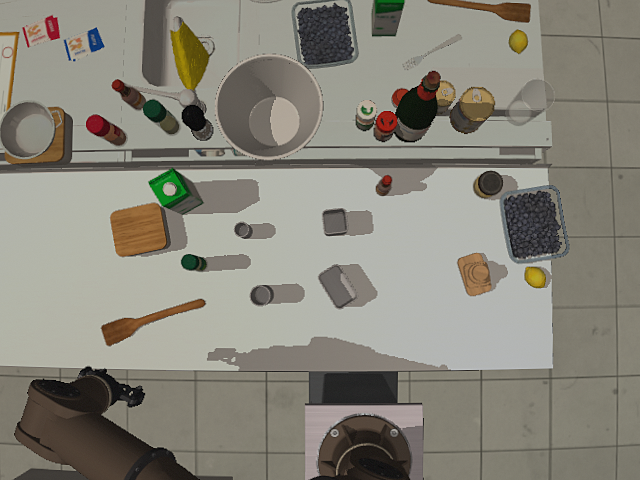

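View pics/side0.png

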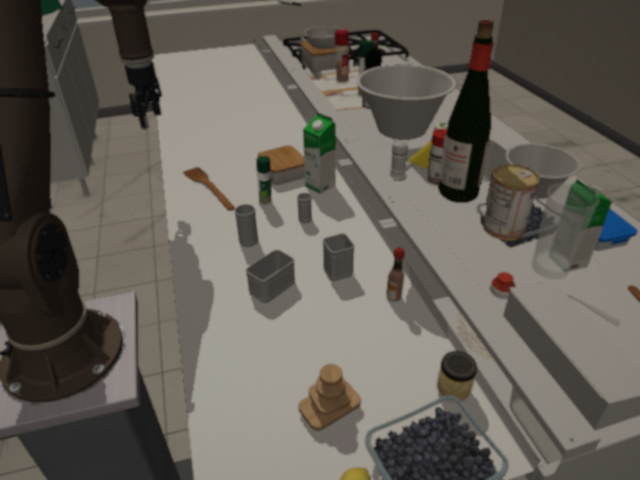

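The top view shows the canisters at pixels square (335,221), small (243,229), round (262,294) and oblong (338,285). The pile is at (477,274), the sauce bottle at (385,184) and the spice jar at (193,262). Next I'll locate them roughly from the top view and look at an enlarged crop.

```bash
cat > h.py <<'E'
from cell import *
import cv2, numpy as np
def ray(m,px,z):
    """pixels (n,2) -> world points on plane z"""
    p=cv2.undistortPoints(np.float64(px).reshape(-1,1,2),m["mtx"],np.float64(m["D"])).reshape(-1,2)
    R=np.array(m["R"]);c=-R.T@np.array(m["t"])
    d=np.c_[p,np.ones(len(p))]@R
    return c+d*((z-c[2])/d[:,2])[:,None]
def proj(m,X):
    X=np.float64(X).reshape(-1,3)
    return cv2.projectPoints(X,cv2.Rodrigues(np.array(m["R"]))[0],np.float64(m["t"]),m["mtx"],np.float64(m["D"]))[0].reshape(-1,2)
E
python3 - <<'E'
from h import *
m=camera_model("top")
for n,p,z in (("sq",(335,219),92),("sm",(242,228),80),("ro",(261,293),104),("ob",(337,283),72),("pile",(477,272),60),("sauce",(384,183),70),("green",(190,262),140)):
    print(n,ray(m,[p],z)[0].round())
im=cv2.imread("pics/top0.png")
a=cv2.resize(im[195:320,220:370],None,fx=4,fy=4,interpolation=cv2.INTER_CUBIC)
b=cv2.resize(im[245:305,450:500],(200,240),interpolation=cv2.INTER_CUBIC)
a[:240,-200:]=b
cv2.imwrite("pics/crop1.png",a)
E
```

```text
sq [641.  77.  92.]
sm [620. 317.  80.]
ro [453. 264. 104.]
ob [477.  72.  72.]
pile [ 504. -293.   60.]
sauce [736. -51.  70.]
green [530. 438. 140.]
```

View pics/crop1.png

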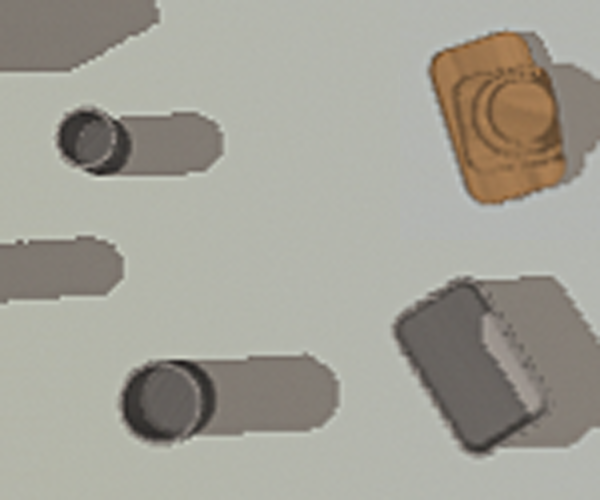

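The crop shows both round mouths, the oblong canister turned about 30° and the pile turned about 18°, with its lids slightly off-centre. I'll fly the wrist camera over the canisters.

Emit:
{"op": "move_arm", "data": {"deltas": [[[0.9, -1, 0.37, 0, 0, -0.767, 1], [0.9, -1, 0.37, 0, 0, -0.767, 1], [0.9, -1, 0.37, 0, 0, -0.767, 1], [0.9, -1, 0.37, 0, 0, -0.767, 1], [0.9, -1, 0.37, 0, 0, -0.767, 1], [0.9, -1, 0.37, 0, 0, -0.767, 1], [0.9, -1, 0.37, 0, 0, -0.767, 1], [0.9, -1, 0.37, 0, 0, -0.767, 1], [0.9, -1, 0.37, 0, 0, -0.767, 1], [0.9, -1, 0.37, 0, 0, -0.767, 1], [0.9, -1, 0.37, 0, 0, -0.767, 1], [0.9, -1, 0.37, 0, 0, -0.767, 1], [0.9, -1, 0.37, 0, 0, -0.767, 1], [0.9, -1, 0.37, 0, 0, -0.767, 1]]]}}

```text
clock: 1.9
tool_pos: [522.2, 271.9, 329.6]
orientation: [[0.95, 0.312, -0.0], [0.312, -0.95, -0.001], [-0.001, 0.0, -1.0]]
force: [-0.4, -0.0, -0.1]
width: 85.3
gripper_force: 0.0
```

Emit:
{"op": "move_arm", "data": {"deltas": [[[0.2, -0.2, 0, 0, 0, 0, 1], [0.2, -0.2, 0, 0, 0, 0, 1], [0.2, -0.2, 0, 0, 0, 0, 1], [0.2, -0.2, 0, 0, 0, 0, 1]]]}}

```text
clock: 2.4
tool_pos: [582.0, 212.6, 329.7]
orientation: [[0.95, 0.314, -0.001], [0.314, -0.95, 0.0], [-0.001, -0.001, -1.0]]
force: [0.1, 0.5, -0.3]
width: 85.2
gripper_force: 0.0
```

```bash
python3 - <<'E'
from h import *
import pickle
s=sense();m=camera_model("wrist");im=snapshot("wrist")
cv2.imwrite("pics/w1.png",im);pickle.dump(m,open("m_w1.pkl","wb"))
print(s["clock"],s["tool_pos"],s["orientation"],s["joints"],s["qd"],s["width"])
for n,X in (("sq",[641,77,92]),("sm",[620,317,80]),("ro",[453,264,104]),("ob",[477,72,72])): print(n,proj(m,X).round())
E
```

```text
2.4 [581.96710153 212.56892043 329.70287806] [[ 9.49566244e-01  3.13565682e-01 -7.15395230e-04]
 [ 3.13566031e-01 -9.49566296e-01  4.40213535e-04]
 [-5.41279341e-04 -6.42335556e-04 -9.99999647e-01]] [-50.42833349  22.98879384  38.43023623  82.94707443 -14.35037408
  79.04765305 -83.21722454] [-0.89289941 -0.29158373 -0.28628134  0.08145993  0.03598992  0.04267528
 -0.50770062] 85.23338762965291
sq [[476. 179.]]
sm [[226. 118.]]
ro [[230. 301.]]
ob [[411. 320.]]
```

View pics/w1.png

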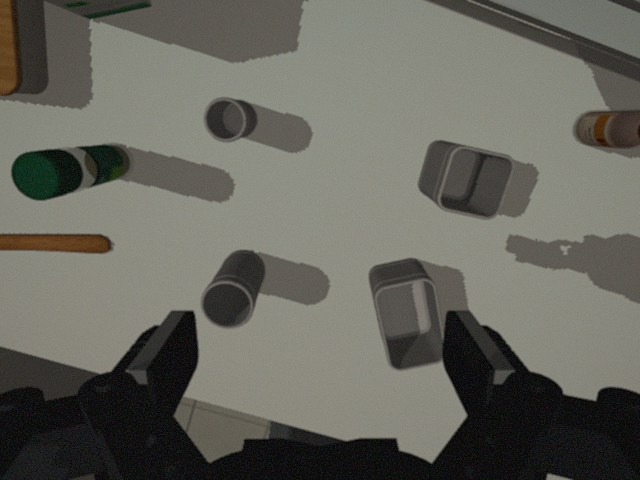

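The wrist view shows all four rims as light outlines: small (226,119), round (228,301), square (475,180) and oblong (407,322). I'll zoom in on them.

```bash
python3 - <<'E'
from h import *
im=cv2.imread("pics/w1.png")
def c(x,y,w,h,s): return cv2.resize(im[y:y+h,x:x+w],(w*s,h*s),interpolation=cv2.INTER_CUBIC)
o=np.zeros((600,800,3),np.uint8)
o[:240,:240]=c(195,88,60,60,4); o[240:540,:300]=c(190,240,75,75,4)[:300]
o[:290,300:700]=cv2.resize(c(415,130,100,72,4),(400,290)); 
a=c(360,250,90,125,3); a=cv2.resize(im[250:375,360:450],(223,310),interpolation=cv2.INTER_CUBIC); o[290:600,300:523]=a
o=cv2.convertScaleAbs(o,alpha=1.6)
cv2.imwrite("pics/z1.png",o)
E
```

```text
(no output)
```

View pics/z1.png

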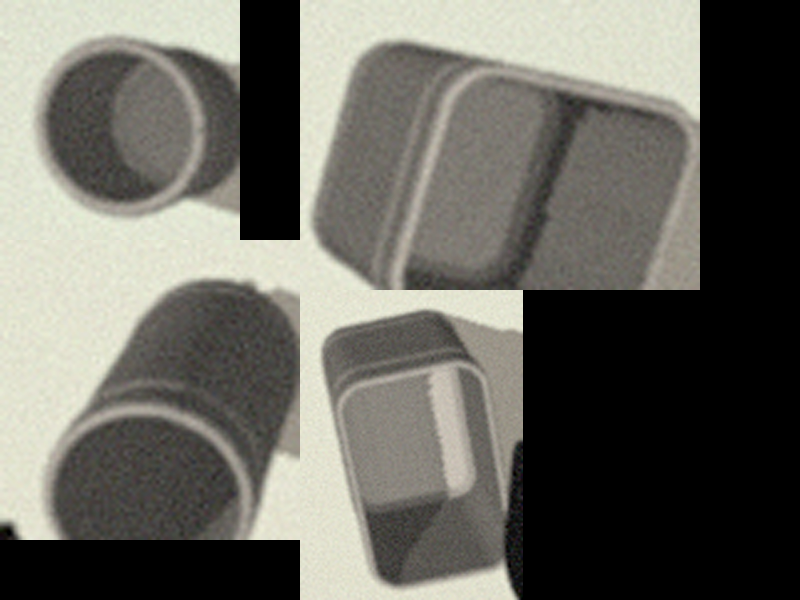

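```bash
cat >> h.py <<'E'
def mouth(m,im,seed,z,T,rect):
    """interior of a rim: connected dark area at seed -> centre (and rect) on plane z"""
    g=cv2.GaussianBlur(cv2.cvtColor(im,cv2.COLOR_BGR2GRAY),(3,3),0)
    n,l=cv2.connectedComponents((g<T).astype(np.uint8),connectivity=4)
    k=np.uint8(l==l[seed[1],seed[0]])
    c=max(cv2.findContours(k,cv2.RETR_EXTERNAL,cv2.CHAIN_APPROX_NONE)[0],key=len).reshape(-1,2)
    w=np.float32(ray(m,c,z)[:,:2])
    w=cv2.convexHull(w)
    return (cv2.minAreaRect(w) if rect else cv2.fitEllipse(w)), k.sum()
E
python3 - <<'E'
from h import *
import pickle
m=pickle.load(open("m_w1.pkl","rb"));im=cv2.imread("pics/w1.png")
g=cv2.GaussianBlur(cv2.cvtColor(im,cv2.COLOR_BGR2GRAY),(3,3),0)
print("profiles",g[119,200:255],g[180,430:515])
for n,s,z,r in (("sm",(215,120),80,0),("ro",(225,305),104,0),("sq",(460,185),92,1),("ob",(395,300),72,1)):
  for T in (80,88,96,104):
    try: print(n,T,mouth(m,im,s,z,T,r))
    except Exception as e: print(n,T,"err")
E
```

```text
profiles [140 141 136 124 109  93  73  56  47  45  45  46  46  46  46  45  45  43
  44  45  45  46  52  60  66  68  69  70  70  70  70  71  72  72  70  70
  70  70  70  71  71  73  79  90  94  84  68  56  53  51  48  46  46  47
  46] [ 67  66  65  67  67  66  70  76  78  73  70  74  85  99 103  93  81  75
  75  76  77  77  77  76  76  76  76  75  74  74  75  76  76  76  76  75
  75  73  68  61  57  55  50  43  39  40  48  58  65  66  67  66  66  67
  68  68  66  65  65  65  65  66  66  67  67  67  69  69  67  67  67  67
  68  69  69  67  68  77  90  99  99  95  93  93  93]
sm 80 (((618.1884155273438, 318.1899108886719), (33.51045227050781, 34.268310546875), 100.34728240966797), np.uint64(1099))
sm 88 (((618.163818359375, 318.0981750488281), (34.337093353271484, 35.034183502197266), 96.56831359863281), np.uint64(1153))
sm 96 (((621.8746337890625, 287.51806640625), (46.43745422363281, 100.62641143798828), 7.159664154052734), np.uint64(3421))
sm 104 (((621.7395629882812, 287.4319763183594), (48.09379196166992, 102.03935241699219), 6.514003753662109), np.uint64(3715))
ro 80 (((447.596984
[... 791 characters left out ...]
1099853516, 107.82572174072266), 4.866598606109619), np.uint64(6345))
sq 104 (((638.013916015625, 75.01968383789062), (62.22396469116211, 108.72960662841797), 5.620445728302002), np.uint64(6751))
ob 80 (((503.54833984375, 179.62191772460938), (506.9534912109375, 729.428955078125), 18.271129608154297), np.uint64(219601))
ob 88 (((361.79766845703125, 140.31112670898438), (267.18438720703125, 799.60205078125), 18.343332290649414), np.uint64(60598))
ob 96 (((374.1182861328125, 144.39614868164062), (293.144775390625, 799.60205078125), 18.343334197998047), np.uint64(65458))
ob 104 (((374.1186218261719, 144.396240234375), (293.14544677734375, 799.60205078125), 18.343332290649414), np.uint64(67467))
```

The mouth sizes fit: 34, 47 and 57 mm. Centres are small (618.2, 318.1), round (447.7, 266.3) and square (637.6, 75.5, 6°). The oblong rim is partly hidden by a finger, so I'll measure it later. Next is the pile.

Emit:
{"op": "move_arm", "data": {"deltas": [[[-0.1, -0.9, -0.1, 0, 0, 0, 1], [-0.1, -0.9, -0.1, 0, 0, 0, 1], [-0.1, -0.9, -0.1, 0, 0, 0, 1], [-0.1, -0.9, -0.1, 0, 0, 0, 1], [-0.1, -0.9, -0.1, 0, 0, 0, 1]]]}}

```text
clock: 3.08
tool_pos: [551.2, -61.4, 300.2]
orientation: [[0.951, 0.309, 0.0], [0.309, -0.951, -0.0], [0.0, 0.0, -1.0]]
force: [0.6, 1.5, -0.3]
width: 85.5
gripper_force: 0.0
```

Emit:
{"op": "move_arm", "data": {"deltas": [[[-0.08, -0.76, -0.13, 0, 0, 0, 1], [-0.08, -0.76, -0.13, 0, 0, 0, 1], [-0.08, -0.76, -0.13, 0, 0, 0, 1], [-0.08, -0.76, -0.13, 0, 0, 0, 1], [-0.08, -0.76, -0.13, 0, 0, 0, 1], [-0.08, -0.76, -0.13, 0, 0, 0, 1], [-0.08, -0.76, -0.13, 0, 0, 0, 1]]]}}

```text
clock: 3.95
tool_pos: [529.4, -284.1, 261.0]
orientation: [[0.949, 0.314, 0.001], [0.314, -0.949, 0.001], [0.001, -0.001, -1.0]]
force: [-0.2, 0.1, -0.3]
width: 85.8
gripper_force: 0.0
```

```bash
python3 - <<'E'
from h import *
import pickle
s=sense();m=camera_model("wrist");im=snapshot("wrist")
cv2.imwrite("pics/w2.png",im);pickle.dump(m,open("m_w2.pkl","wb"))
print(s["clock"],s["tool_pos"],s["joints"],s["qd"].max() if hasattr(s["qd"],"max") else s["qd"])
p=proj(m,[504,-293,60])[0].astype(int);print(p)
x,y=max(p[0]-100,0),max(p[1]-75,0)
cv2.imwrite("pics/z2.png",cv2.resize(im[y:y+150,x:x+200],None,fx=4,fy=4,interpolation=cv2.INTER_CUBIC));print(x,y)
E
```

```text
3.95 [ 529.43503496 -284.10609928  261.04116944] [ -6.82824022  24.45643913  43.99986326  92.64153629 -17.86554396
  70.16813522 -30.95665216] 0.2826737616209055
[319 231]
219 156
```

View pics/z2.png

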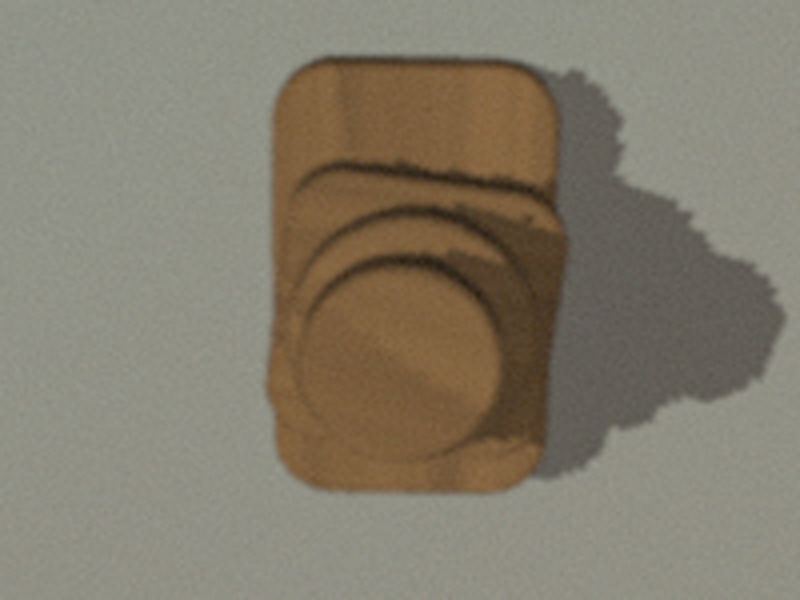

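The enlarged pile view, with its crop origin at (219,156), shows the small lid as a circle centred at crop (400,362). The round lid's centre is near (409,337). The square lid beneath is turned about 7° relative to the tool. I'll compute world points from these.

```bash
python3 - <<'E'
from h import *
import pickle
m=pickle.load(open("m_w2.pkl","rb"))
f=lambda x,y:(219+x/4-.4,156+y/4-.4)
for n,p,z in (("small c",(400,362),104),("small l",(300,362),104),("small r",(501,362),104),("round c",(409,337),78),("r top",(415,213),78),("r left",(287,337),78)):
    print(n,ray(m,[f(*p)],z)[0].round(1))
# oblong from edges of the bottom lid top z=26: left edge x~273, right x~556 top part, top y~65, bottom y~490
for p in ((274,110),(557,110),(420,62),(420,490),(278,440)): print(ray(m,[f(*p)],26)[0].round(1))
print(sense()["tool_pos"])
E
```

```text
small c [ 504.4 -292.   104. ]
small l [ 498.3 -273.4  104. ]
small r [ 510.7 -310.8  104. ]
round c [ 502.3 -294.6   78. ]
r top [ 528.2 -287.3   78. ]
r left [ 494.2 -270.1   78. ]
[ 530.1 -252.1   26. ]
[ 551.  -315.1   26. ]
[ 551.5 -281.    26. ]
[ 450.  -314.9   26. ]
[ 451.6 -277.2   26. ]
[ 529.3631927  -284.31157989  261.07651526]
```

Emit:
{"op": "move_arm", "data": {"deltas": [[[-0.083, -0.026, -0.25, 0, 0, 0, 1], [-0.083, -0.026, -0.4, 0, 0, 0, 1], [-0.083, -0.026, -0.5, 0, 0, 0, 1], [-0.083, -0.026, -0.54, 0, 0, 0, 1], [-0.083, -0.026, -0.54, 0, 0, 0, 1], [-0.083, -0.026, -0.54, 0, 0, 0, -1], [-0.083, -0.026, -0.54, 0, 0, 0, -1], [-0.083, -0.026, -0.54, 0, 0, 0, -1], [-0.083, -0.026, -0.54, 0, 0, 0, -1], [-0.083, -0.026, -0.54, 0, 0, 0, -1], [-0.083, -0.026, -0.54, 0, 0, 0, -1], [-0.083, -0.026, -0.54, 0, 0, 0, -1]]], "force": 30}}

```text
clock: 5.5
tool_pos: [503.6, -294.1, 98.9]
orientation: [[0.95, 0.311, -0.0], [0.311, -0.95, -0.0], [-0.0, 0.0, -1.0]]
force: [-0.1, -0.3, 0.9]
width: -0.3
gripper_force: 0.0
```

```bash
python3 - <<'E'
from h import *
a=snapshot("wrist");b=snapshot("side")
o=np.hstack([cv2.resize(a,(400,300)),cv2.resize(b[340:450,270:410],(400,300),interpolation=cv2.INTER_CUBIC)])
cv2.imwrite("pics/v3.png",o)
E
```

```text
(no output)
```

View pics/v3.png

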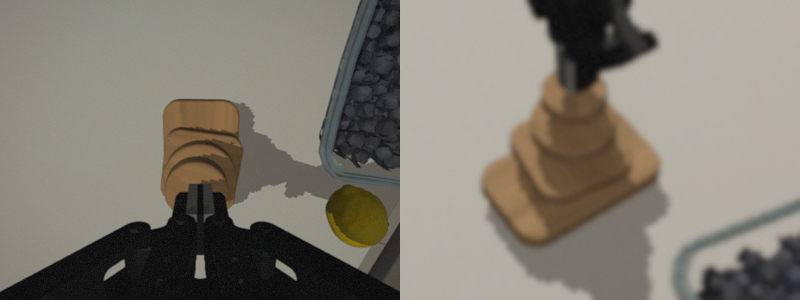

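The fingers shut without the lid between them, and in the picture they seem to end on or beside its top. I'll zoom in with projected reference points.

```bash
python3 - <<'E'
from h import *
o=[]
for n in ("wrist","side"):
    m=camera_model(n);a=snapshot(n);X=[[503.6,-294.1,z] for z in (104,82)]
    P=proj(m,X);print(n,P.round(1))
    s=sense()
    x,y=(P[0]-[50,50]).astype(int) if n=="wrist" else (P[0]-[25,25]).astype(int)
    w=100 if n=="wrist" else 50
    x=min(x,640-w);y=min(y,480-w);print(x,y)
    c=cv2.resize(a[y:y+w,x:x+w],(400,400),interpolation=cv2.INTER_CUBIC)
    for q,col in zip(P,((0,0,255),(0,255,0))): cv2.circle(c,tuple(((q-[x,y])*400/w).astype(int)),4,col,1)
    o.append(c)
cv2.imwrite("pics/v4.png",cv2.convertScaleAbs(np.hstack(o),alpha=1.6))
print(s["force"],s["tool_pos"])
E
```

```text
wrist [[317.9 308.6]
 [318.2 286.4]]
267 258
side [[331.5 373.1]
 [331.5 381. ]]
306 348
[-0.25162207 -0.09000734 -0.99500326] [ 503.58321031 -294.05172314   98.91580091]
```

View pics/v4.png

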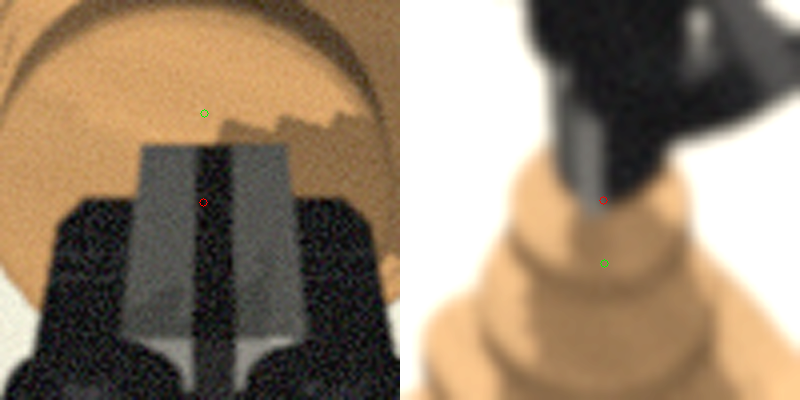

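```bash
python3 - <<'E'
from h import *
m=camera_model("wrist")
for z in (82,90,98,104,110): print(z,[proj(m,[503.6+k*.95,-294.1+k*.31,z])[0].round(1) for k in (11,-11)])
m=camera_model("side")
for z in (82,90,98,104,110): print(z,proj(m,[503.6,-294.1,z])[0].round(1))
E
```

```text
82 [array([318.2, 263.3]), array([318.2, 308.8])]
90 [array([318.1, 269.9]), array([318.1, 317. ])]
98 [array([318. , 277.1]), array([318., 326.])]
104 [array([317.9, 282.9]), array([317.9, 333.3])]
110 [array([317.8, 289.2]), array([317.9, 341.1])]
82 [331.5 381. ]
90 [331.5 378.1]
98 [331.5 375.3]
104 [331.5 373.1]
110 [331.5 370.9]
```

Geometry from the wrist and side views shows the real fingertips about 9 mm behind the TCP when shut and 24 mm behind when open. That is roughly 26 mm off the stated figure, so the fingers closed just above the lid without touching it. I'll open, go 25 mm lower and grip again.

Emit:
{"op": "move_arm", "data": {"deltas": [[[0, 0.01, 0, 0, 0, 0, 1], [0, 0.01, 0, 0, 0, 0, 1], [0, 0.01, 0, 0, 0, 0, 1], [0, 0.01, 0, 0, 0, 0, 1], [0, 0.01, -0.04, 0, 0, 0, 1], [0, 0.01, -0.083, 0, 0, 0, 1], [0, 0.01, -0.083, 0, 0, 0, 1], [0, 0.01, -0.083, 0, 0, 0, -1], [0, 0.01, -0.083, 0, 0, 0, -1], [0, 0.01, -0.083, 0, 0, 0, -1], [0, 0.01, -0.083, 0, 0, 0, -1], [0, 0.01, -0.083, 0, 0, 0, -1], [0, 0.01, -0.083, 0, 0, 0, -1]]], "force": 30}}

```text
clock: 7.32
tool_pos: [503.9, -291.2, 74.5]
orientation: [[0.95, 0.311, 0.001], [0.311, -0.95, -0.0], [0.001, 0.001, -1.0]]
force: [-0.4, 1.3, 5.6]
width: 39.7
gripper_force: 30.2
```

Gripped, with the opening at 40 mm. I'll lift and carry the lid to the small canister.

Emit:
{"op": "move_arm", "data": {"deltas": [[[0, 0, 0.1, 0, 0, 0, -1], [0, 0, 0.25, 0, 0, 0, -1], [0.05, 0.2, 0.35, 0, 0, 0, -1], [0.1, 0.4, 0.35, 0, 0, 0, -1], [0.15, 0.6, 0.35, 0, 0, 0, -1], [0.19, 0.8, 0.35, 0, 0, 0, -1], [0.19, 1, 0.35, 0, 0, 0, -1], [0.19, 1, 0.35, 0, 0, 0, -1]]]}}

```text
clock: 8.32
tool_pos: [560.4, 15.9, 178.1]
orientation: [[0.947, 0.32, -0.001], [0.32, -0.947, 0.002], [-0.001, -0.002, -1.0]]
force: [-0.8, -0.9, 0.2]
width: 39.3
gripper_force: 30.4
```

Emit:
{"op": "move_arm", "data": {"deltas": [[[0.05, 0.2, 0, 0, 0, 0, -1], [0.1, 0.4, 0, 0, 0, 0, -1], [0.15, 0.6, 0, 0, 0, 0, -1], [0.19, 0.8, 0, 0, 0, 0, -1], [0.19, 1, 0, 0, 0, 0, -1], [0.19, 1, 0, 0, 0, 0, -1], [0.19, 1, 0, 0, 0, 0, -1]]]}}

```text
clock: 9.2
tool_pos: [617.8, 307.6, 178.7]
orientation: [[0.951, 0.31, -0.0], [0.31, -0.951, -0.001], [-0.001, 0.001, -1.0]]
force: [1.4, -1.0, -1.1]
width: 39.4
gripper_force: 30.4
```

```bash
python3 - <<'E'
from h import *
s=sense();m=camera_model("wrist");im=snapshot("wrist");t=snapshot("top")
cv2.imwrite("pics/w5.png",im)
print(s["clock"],s["tool_pos"],s["width"],proj(m,[618.2,318.1,80])[0].round())
o=np.hstack([cv2.resize(im,(400,300)),cv2.resize(t[250:310,440:520],(400,300),interpolation=cv2.INTER_CUBIC)])
cv2.imwrite("pics/v5.png",o)
E
```

```text
9.2 [617.7769597  307.633446   178.65845634] 39.4085803349702 [303. 229.]
```

View pics/v5.png

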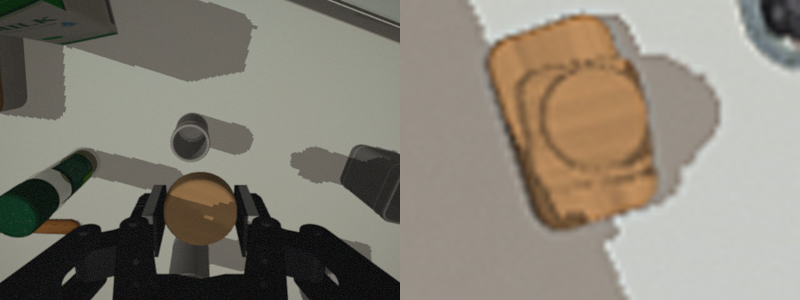

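The lid is held level and three lids remain in the pile. I'll re-measure the mouth and the held lid from this view.

```bash
cat >> h.py <<'E'
def heldlid(m,im,z,rect=0):
    """wood-coloured top of the held lid -> fit on plane z"""
    h=cv2.cvtColor(cv2.GaussianBlur(im,(3,3),0),cv2.COLOR_BGR2HSV)
    k=cv2.inRange(h,(5,90,40),(25,255,255)); k[:180]=0;k[:,:180]=0;k[:,460:]=0
    c=max(cv2.findContours(k,cv2.RETR_EXTERNAL,cv2.CHAIN_APPROX_NONE)[0],key=cv2.contourArea).reshape(-1,2)
    w=cv2.convexHull(np.float32(ray(m,c,z)[:,:2]))
    return cv2.minAreaRect(w) if rect else cv2.fitEllipse(w)
E
python3 - <<'E'
from h import *
m=camera_model("wrist");im=cv2.imread("pics/w5.png");s=sense()
print(mouth(m,im,(303,229),80,80,0),mouth(m,im,(303,229),80,88,0))
print(s["tool_pos"],heldlid(m,im,s["tool_pos"][2]+29.5))
E
```

```text
(((618.6268920898438, 316.83990478515625), (33.1793098449707, 34.026187896728516), 77.08905792236328), np.uint64(1741)) (((618.3086547851562, 316.7085876464844), (33.55543518066406, 34.19694137573242), 38.989498138427734), np.uint64(2198))
[618.15659181 306.48640547 179.21405636] ((619.8814086914062, 306.1167907714844), (40.2279167175293, 44.352928161621094), 109.42459106445312)
```

Emit:
{"op": "move_arm", "data": {"deltas": [[[0, 0.038, -0.1, 0, 0, 0, -1], [0, 0.038, -0.2, 0, 0, 0, -1], [0, 0.038, -0.29, 0, 0, 0, -1], [0, 0.038, -0.31, 0, 0, 0, -1], [0, 0.038, -0.33, 0, 0, 0, -1], [0, 0.038, -0.34, 0, 0, 0, -1], [0, 0.038, -0.35, 0, 0, 0, -1], [0, 0.038, -0.36, 0, 0, 0, -1], [0, 0.038, -0.37, 0, 0, 0, -1], [0, 0.038, -0.37, 0, 0, 0, -1]]]}}

```text
clock: 10.55
tool_pos: [617.6, 320.2, 67.8]
orientation: [[0.95, 0.311, -0.0], [0.311, -0.95, -0.0], [-0.0, 0.0, -1.0]]
force: [0.4, -0.4, -0.1]
width: 39.3
gripper_force: 30.4
```

Emit:
{"op": "move_arm", "data": {"deltas": [[[0, -0.003, -0.008, 0, 0, 0, -1], [0, -0.003, -0.014, 0, 0, 0, -1], [0, -0.003, -0.018, 0, 0, 0, -1], [0, -0.003, -0.022, 0, 0, 0, -1], [0, -0.003, -0.022, 0, 0, 0, -1]]]}}

```text
clock: 11.18
tool_pos: [620.0, 318.9, 64.5]
orientation: [[0.951, 0.31, 0.005], [0.31, -0.951, 0.001], [0.005, 0.0, -1.0]]
force: [-1.5, -2.4, 19.6]
width: 39.9
gripper_force: 41.6
```

Emit:
{"op": "move_arm", "data": {"deltas": [[[0, 0, -0.01, 0, 0, 0, -1], [0, 0, -0.018, 0, 0, 0, -1], [0, 0, -0.018, 0, 0, 0, -1]]]}}

```text
clock: 11.55
tool_pos: [621.0, 320.2, 60.8]
orientation: [[0.951, 0.311, 0.007], [0.31, -0.951, 0.004], [0.008, -0.001, -1.0]]
force: [-3.1, -0.3, 27.6]
width: 39.7
gripper_force: 35.3
```

Emit:
{"op": "move_arm", "data": {"deltas": [[[0, 0, 0.015, 0, 0, 0, -1], [0, 0, 0.018, 0, 0, 0, 1], [0, 0, 0.018, 0, 0, 0, 1], [0, 0, 0.018, 0, 0, 0, 1], [0, 0, 0.018, 0, 0, 0, 1], [0, 0, 0.15, 0, 0, 0, 1], [0, 0, 0.3, 0, 0, 0, 1], [0.1, -0.1, 0.45, 0, 0, 0, 1], [0.1, -0.1, 0.45, 0, 0, 0, 1], [0.1, -0.1, 0.45, 0, 0, 0, 1]]]}}

```text
clock: 12.8
tool_pos: [647.4, 289.4, 190.6]
orientation: [[0.951, 0.31, -0.001], [0.31, -0.951, 0.0], [-0.0, -0.0, -1.0]]
force: [-0.1, 0.8, -0.6]
width: 85.3
gripper_force: 0.0
```

```bash
python3 - <<'E'
from h import *
s=sense();m=camera_model("wrist");im=snapshot("wrist");b=snapshot("side")
cv2.imwrite("pics/w6.png",im)
p=proj(m,[618,318,93])[0].astype(int);print(s["clock"],s["tool_pos"],s["width"],p)
x,y=max(p[0]-60,0),max(p[1]-60,0)
q=proj(camera_model("side"),[618,318,60])[0].astype(int);print(q,x,y)
o=np.hstack([cv2.resize(im[y:y+120,x:x+120],(400,400),interpolation=cv2.INTER_CUBIC),cv2.resize(b[q[1]-30:q[1]+30,q[0]-30:q[0]+30],(400,400),interpolation=cv2.INTER_CUBIC)])
cv2.imwrite("pics/v6.png",cv2.convertScaleAbs(o,alpha=1.4))
E
```

```text
12.8 [647.35351082 289.38488134 190.59654037] 85.25148704316742 [262 263]
[304 201] 202 203
```

View pics/v6.png

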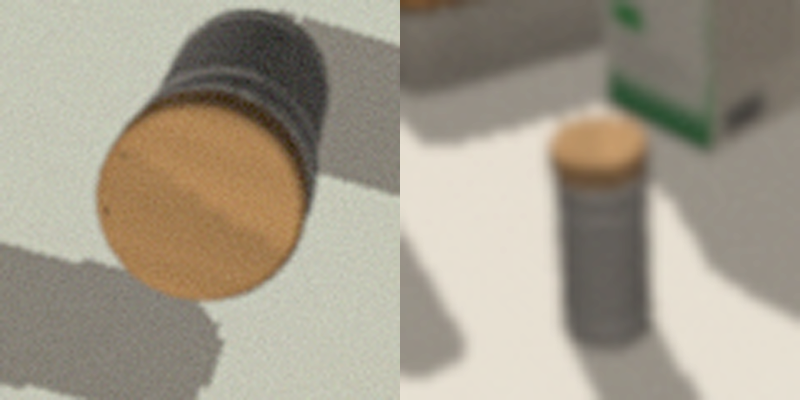

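The small lid sits flat on its rim (disc at crop (200,195)). Going back to the pile.

Emit:
{"op": "move_arm", "data": {"deltas": [[[-0.1, -0.2, 0.1, 0, 0, 0, 1], [-0.15, -0.4, 0.2, 0, 0, 0, 1], [-0.2, -0.6, 0.23, 0, 0, 0, 1], [-0.2, -0.8, 0.23, 0, 0, 0, 1], [-0.2, -1, 0.23, 0, 0, 0, 1], [-0.2, -1, 0.23, 0, 0, 0, 1]]]}}

```text
clock: 13.65
tool_pos: [586.4, -15.4, 259.9]
orientation: [[0.952, 0.305, -0.001], [0.305, -0.952, -0.001], [-0.001, 0.001, -1.0]]
force: [1.2, 0.9, 0.3]
width: 85.3
gripper_force: 0.0
```

Emit:
{"op": "move_arm", "data": {"deltas": [[[-0.19, -0.91, 0, 0, 0, 0, 1], [-0.19, -0.91, 0, 0, 0, 0, 1], [-0.19, -0.91, 0, 0, 0, 0, 1], [-0.19, -0.91, 0, 0, 0, 0, 1], [-0.19, -0.91, 0, 0, 0, 0, 1], [-0.19, -0.91, 0, 0, 0, 0, 1], [-0.19, -0.91, 0, 0, 0, 0, 1]]]}}

```text
clock: 14.52
tool_pos: [531.4, -281.3, 259.1]
orientation: [[0.95, 0.313, -0.001], [0.313, -0.95, 0.001], [-0.001, -0.002, -1.0]]
force: [0.4, 0.1, 0.3]
width: 85.9
gripper_force: 0.0
```

```bash
python3 - <<'E'
from h import *
import pickle
s=sense();m=camera_model("wrist");im=snapshot("wrist")
cv2.imwrite("pics/w7.png",im);pickle.dump(m,open("m_w7.pkl","wb"))
p=proj(m,[502,-294,50])[0].astype(int);x,y=p-[80,60]
print(s["clock"],s["tool_pos"],x,y)
o=cv2.resize(im[y:y+120,x:x+160],None,fx=5,fy=5,interpolation=cv2.INTER_CUBIC)
cv2.imwrite("pics/v7.png",cv2.convertScaleAbs(o,alpha=1.5))
E
```

```text
14.525 [ 531.39576042 -281.33208009  259.10629802] 242 174
```

View pics/v7.png

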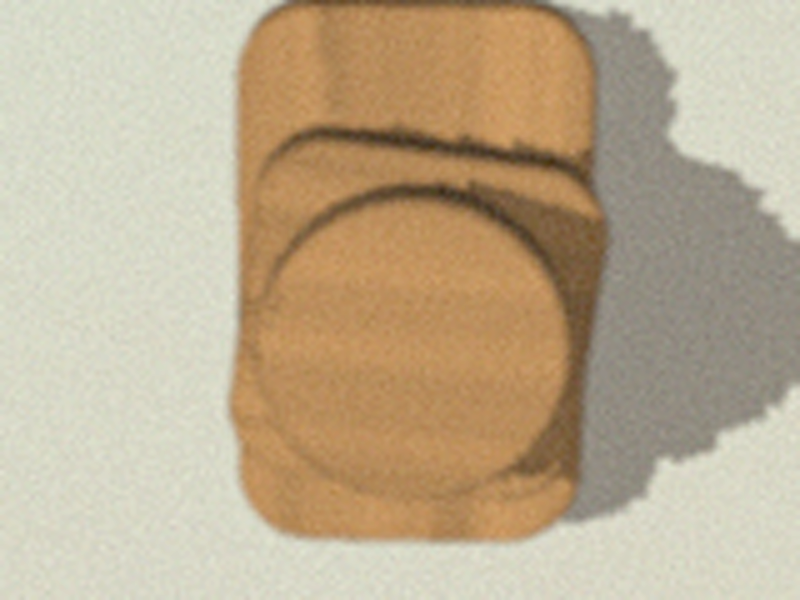

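The view (crop origin (242,174), scale 5) shows the round lid centred at crop (413,345). The square lid is near (417,322), turned about 6.7° clockwise, and the oblong lid spans columns 239–596.

```bash
python3 - <<'E'
from h import *
import pickle
m=pickle.load(open("m_w7.pkl","rb"))
def w(n,p,z): 
    r=ray(m,[(242+p[0]/5-.4,174+p[1]/5-.4)],z)[0]; print(n,r.round(1)); return r
w("round",(413.5,346),78); w("l",(258,346),78);w("r",(569,346),78)
w("square",(417,322),52)
a=w("sq top a",(310,139),52);b=w("sq top b",(570,172),52);print(np.degrees(np.arctan2(*(a-b)[:2]))) 
a=w("r edge",(605,240),52);b=w("r",(579,470),52);print(np.degrees(np.arctan2((a-b)[1],(a-b)[0])))
L=[w("obl",p,26) for p in ((239,80),(242,470),(596,80),(579,480),(420,5),(420,540))]
for i,j in((0,1),(2,3)): d=L[i]-L[j];print(np.degrees(np.arctan2(d[1],d[0])))
print("c along x",(L[4]+L[5])/2,"mid y",(L[0]+L[2])/2,(L[1]+L[3])/2)
E
```

```text
round [ 503.  -295.1   78. ]
l [ 494.7 -270.2   78. ]
r [ 511.2 -320.    78. ]
square [ 499.8 -297.    52. ]
sq top a [ 525.8 -268.4   52. ]
sq top b [ 534.6 -314.    52. ]
-10.91677576559242
r edge [ 524.9 -324.1   52. ]
r [ 482.1 -334.5   52. ]
13.691117710432588
obl [ 526.9 -253.    26. ]
obl [ 452.4 -276.5   26. ]
obl [ 547.9 -316.6   26. ]
obl [ 471.4 -340.7   26. ]
obl [ 550.9 -280.8   26. ]
obl [ 449.3 -314.8   26. ]
17.488750420257368
17.469322314949924
c along x [ 500.08475563 -297.79135545   26.        ] mid y [ 537.38542779 -284.82071875   26.        ] [ 461.92195565 -308.5837216    26.        ]
```

Emit:
{"op": "move_arm", "data": {"deltas": [[[-0.095, -0.043, -0.2, 0, 0, 0, 1], [-0.095, -0.043, -0.4, 0, 0, 0, 1], [-0.095, -0.043, -0.57, 0, 0, 0, 1], [-0.095, -0.043, -0.67, 0, 0, 0, 1], [-0.095, -0.043, -0.709, 0, 0, 0, 1], [-0.095, -0.043, -0.709, 0, 0, 0, 1], [-0.095, -0.043, -0.709, 0, 0, 0, 1], [-0.095, -0.043, -0.709, 0, 0, 0, -1], [-0.095, -0.043, -0.709, 0, 0, 0, -1], [-0.095, -0.043, -0.709, 0, 0, 0, -1], [-0.095, -0.043, -0.709, 0, 0, 0, -1], [-0.095, -0.043, -0.709, 0, 0, 0, -1]]], "force": 30}}

```text
clock: 16.08
tool_pos: [502.6, -296.6, 48.4]
orientation: [[0.95, 0.311, 0.002], [0.311, -0.95, -0.0], [0.001, 0.001, -1.0]]
force: [-0.8, 2.2, 7.9]
width: 52.9
gripper_force: 30.1
```

Emit:
{"op": "move_arm", "data": {"deltas": [[[0, 0, 0.1, 0, 0, 0, -1], [0, 0, 0.25, 0, 0, 0, -1], [-0.02, 0.2, 0.4, 0, 0, 0, -1], [-0.04, 0.4, 0.44, 0, 0, 0, -1], [-0.06, 0.6, 0.44, 0, 0, 0, -1], [-0.08, 0.8, 0.44, 0, 0, 0, -1], [-0.09, 0.95, 0.44, 0, 0, 0, -1], [-0.09, 0.95, 0.44, 0, 0, 0, -1]]]}}

```text
clock: 17.08
tool_pos: [474.8, -6.8, 179.3]
orientation: [[0.948, 0.318, -0.0], [0.318, -0.948, 0.002], [0.0, -0.002, -1.0]]
force: [-0.3, -0.1, -0.7]
width: 52.6
gripper_force: 32.0
```

Emit:
{"op": "move_arm", "data": {"deltas": [[[-0.02, 0.2, 0, 0, 0, 0, -1], [-0.04, 0.4, 0, 0, 0, 0, -1], [-0.06, 0.6, 0, 0, 0, 0, -1], [-0.08, 0.8, 0, 0, 0, 0, -1], [-0.09, 0.89, 0, 0, 0, 0, -1], [-0.09, 0.89, 0, 0, 0, 0, -1], [-0.09, 0.89, 0, 0, 0, 0, -1]]]}}

```text
clock: 17.95
tool_pos: [448.8, 253.7, 179.5]
orientation: [[0.951, 0.309, 0.0], [0.309, -0.951, -0.001], [0.0, 0.001, -1.0]]
force: [0.1, -0.2, 0.0]
width: 52.9
gripper_force: 32.0
```

```bash
python3 - <<'E'
from h import *
s=sense();m=camera_model("wrist");im=snapshot("wrist")
cv2.imwrite("pics/w8.png",im)
p=proj(m,[447.7,266.3,104])[0].astype(int)
print(s["clock"],s["tool_pos"],s["orientation"][0],s["width"],p)
for T in (75,82,88): print(mouth(m,im,tuple(p),104,T,0))
print(heldlid(m,im,s["tool_pos"][2]+29.5))
for i in range(3): print(sense()["tool_pos"])
E
```

```text
17.95 [448.75010038 253.7199092  179.46835011] [9.51121465e-01 3.08816849e-01 3.34315574e-04] 52.854169643004916 [297 241]
(((391.334716796875, 224.64508056640625), (80.59081268310547, 187.40296936035156), 126.95100402832031), np.uint64(4285))
(((128.67410278320312, 76.81351470947266), (476.8285217285156, 848.507568359375), 136.7682342529297), np.uint64(78202))
(((167.4147491455078, 114.26383209228516), (457.52850341796875, 738.5621337890625), 136.98533630371094), np.uint64(79552))
((450.6044006347656, 253.46685791015625), (53.107337951660156, 56.63361740112305), 110.50325775146484)
[448.76319288 253.54966847 179.50619509]
[448.76319288 253.54966847 179.50619509]
[448.76319288 253.54966847 179.50619509]
```

Emit:
{"op": "move_arm", "data": {"deltas": [[[-0.004, 0.043, -0.08, 0, 0, 0, -1], [-0.004, 0.043, -0.16, 0, 0, 0, -1], [-0.004, 0.043, -0.22, 0, 0, 0, -1], [-0.004, 0.043, -0.24, 0, 0, 0, -1], [-0.004, 0.043, -0.26, 0, 0, 0, -1], [-0.004, 0.043, -0.27, 0, 0, 0, -1], [-0.004, 0.043, -0.28, 0, 0, 0, -1], [-0.004, 0.043, -0.29, 0, 0, 0, -1], [-0.004, 0.043, -0.29, 0, 0, 0, -1]]]}}

```text
clock: 19.12
tool_pos: [446.8, 268.5, 92.2]
orientation: [[0.95, 0.311, -0.0], [0.311, -0.95, -0.0], [-0.0, 0.0, -1.0]]
force: [-0.3, 0.1, -0.8]
width: 52.6
gripper_force: 32.0
```

Emit:
{"op": "move_arm", "data": {"deltas": [[[0, 0, -0.008, 0, 0, 0, -1], [0, 0, -0.014, 0, 0, 0, -1], [0, 0, -0.02, 0, 0, 0, -1], [0, 0, -0.026, 0, 0, 0, -1], [0, 0, -0.026, 0, 0, 0, -1]]]}}

```text
clock: 19.75
tool_pos: [448.5, 268.4, 86.5]
orientation: [[0.951, 0.31, 0.002], [0.31, -0.951, 0.002], [0.003, -0.001, -1.0]]
force: [-4.5, -5.0, 26.6]
width: 53.1
gripper_force: 35.7
```

Emit:
{"op": "move_arm", "data": {"deltas": [[[0, 0, -0.012, 0, 0, 0, -1], [0, 0, -0.016, 0, 0, 0, -1], [0, 0, -0.016, 0, 0, 0, -1]]]}}

```text
clock: 20.12
tool_pos: [449.4, 269.2, 82.2]
orientation: [[0.951, 0.31, 0.004], [0.31, -0.951, 0.003], [0.005, -0.002, -1.0]]
force: [-2.8, -4.0, 28.3]
width: 52.6
gripper_force: 39.3
```

Emit:
{"op": "move_arm", "data": {"deltas": [[[0, 0, 0.018, 0, 0, 0, -1], [0, 0, 0.018, 0, 0, 0, 1], [0, 0, 0.018, 0, 0, 0, 1], [0, 0, 0.018, 0, 0, 0, 1], [0, 0, 0.018, 0, 0, 0, 1], [0, 0, 0.15, 0, 0, 0, 1], [0, 0, 0.3, 0, 0, 0, 1], [0.1, -0.1, 0.4, 0, 0, 0, 1], [0.1, -0.1, 0.4, 0, 0, 0, 1], [0.1, -0.1, 0.4, 0, 0, 0, 1]]]}}

```text
clock: 21.38
tool_pos: [476.5, 238.5, 199.3]
orientation: [[0.951, 0.31, -0.001], [0.31, -0.951, 0.0], [-0.001, -0.0, -1.0]]
force: [-1.4, 0.7, -0.5]
width: 85.3
gripper_force: 0.0
```

```bash
cat >> h.py <<'E'
def wood(m,im,X,z):
    """wood blob nearest point X: fitted ellipse on plane z, and pixel count"""
    h=cv2.cvtColor(cv2.GaussianBlur(im,(3,3),0),cv2.COLOR_BGR2HSV)
    k=cv2.inRange(h,(5,90,40),(25,255,255))
    p=proj(m,X)[0]
    c=min([c for c in cv2.findContours(k,cv2.RETR_EXTERNAL,cv2.CHAIN_APPROX_NONE)[0] if cv2.contourArea(c)>150],key=lambda c:np.linalg.norm(c.reshape(-1,2).mean(0)-p)).reshape(-1,2)
    w=cv2.convexHull(np.float32(ray(m,c,z)[:,:2]))
    return cv2.fitEllipse(w),cv2.boundingRect(c)
E
python3 - <<'E'
from h import *
s=sense();m=camera_model("wrist");im=snapshot("wrist")
cv2.imwrite("pics/w9.png",im);cv2.imwrite("pics/s9.png",snapshot("side"))
print(s["clock"],s["tool_pos"],s["width"])
print(wood(m,im,[448,266,117],117))
ms=camera_model("side");b=cv2.imread("pics/s9.png")
for X in ([448,267,117],[618,318,93]):
    print(wood(ms,b,X,X[2]), proj(ms,X)[0])
E
```

```text
21.375 [476.46122614 238.4917863  199.34181134] 85.27220290260706
(((449.0166015625, 265.8185729980469), (52.28559494018555, 55.79166030883789), 86.04256439208984), (218, 226, 87, 86))
(((393.7433776855469, 365.3970642089844), (89.31720733642578, 303.0962219238281), 24.316904067993164), (185, 168, 69, 46)) [243.98144487 204.59181554]
(((607.1505737304688, 519.6128540039062), (124.37622833251953, 167.3026580810547), 169.27590942382812), (269, 146, 35, 27)) [303.67345947 191.54435899]
```

The round lid is seated: it is centred and the fitted diameter agrees at rim height. Next is the square lid.

Emit:
{"op": "move_arm", "data": {"deltas": [[[0.02, -0.2, 0, 0, 0, -0.032, 1], [0.02, -0.4, 0, 0, 0, -0.032, 1], [0.03, -0.6, 0, 0, 0, -0.032, 1], [0.04, -0.8, 0, 0, 0, -0.032, 1], [0.04, -0.9, 0, 0, 0, -0.032, 1], [0.04, -0.9, 0, 0, 0, -0.032, 1]]]}}

```text
clock: 22.22
tool_pos: [488.2, -33.6, 199.3]
orientation: [[0.978, 0.21, -0.001], [0.21, -0.978, -0.001], [-0.001, 0.0, -1.0]]
force: [0.5, 0.4, 0.1]
width: 85.1
gripper_force: 0.0
```

Emit:
{"op": "move_arm", "data": {"deltas": [[[0.02, -0.2, 0, 0, 0, 0, 1], [0.03, -0.4, 0, 0, 0, 0, 1], [0.037, -0.6, 0, 0, 0, 0, 1], [0.037, -0.8, 0, 0, 0, 0, 1], [0.037, -0.882, -0.1, 0, 0, 0, 1], [0.037, -0.882, -0.25, 0, 0, 0, 1], [0.037, -0.882, -0.25, 0, 0, 0, 1]]]}}

```text
clock: 23.1
tool_pos: [498.6, -293.0, 121.4]
orientation: [[0.977, 0.215, -0.006], [0.215, -0.977, 0.004], [-0.006, -0.005, -1.0]]
force: [0.4, 0.1, -0.1]
width: 85.3
gripper_force: 0.0
```

Emit:
{"op": "move_arm", "data": {"deltas": [[[0, 0, -0.1, 0, 0, 0, 1], [0, 0, -0.2, 0, 0, 0, 1], [0, 0, -0.3, 0, 0, 0, 1], [0, 0, -0.346, 0, 0, 0, 1], [0, 0, -0.346, 0, 0, 0, 1], [0, 0, -0.346, 0, 0, 0, 1], [0, 0, -0.346, 0, 0, 0, -1], [0, 0, -0.346, 0, 0, 0, -1], [0, 0, -0.346, 0, 0, 0, -1], [0, 0, -0.346, 0, 0, 0, -1], [0, 0, -0.346, 0, 0, 0, -1]]], "force": 30}}

```text
clock: 24.48
tool_pos: [500.7, -296.5, 22.0]
orientation: [[0.977, 0.214, 0.002], [0.214, -0.977, -0.0], [0.002, 0.001, -1.0]]
force: [-0.4, 2.1, 6.9]
width: 63.3
gripper_force: 31.3
```

Emit:
{"op": "move_arm", "data": {"deltas": [[[0, 0, 0.1, 0, 0, 0, -1], [0, 0, 0.25, 0, 0, 0, -1], [0.06, 0.16, 0.4, 0, 0, -0.036, -1], [0.12, 0.32, 0.5, 0, 0, -0.036, -1], [0.18, 0.48, 0.5, 0, 0, -0.036, -1], [0.24, 0.64, 0.5, 0, 0, -0.036, -1], [0.3, 0.8, 0.5, 0, 0, -0.036, -1], [0.38, 0.97, 0.5, 0, 0, -0.036, -1], [0.45, 1, 0.5, 0, 0, -0.036, -1], [0.45, 1, 0.5, 0, 0, -0.036, -1], [0.45, 1, 0.5, 0, 0, -0.036, -1]]]}}

```text
clock: 25.85
tool_pos: [634.2, 2.5, 171.1]
orientation: [[0.995, 0.101, -0.0], [0.101, -0.995, -0.001], [-0.0, 0.001, -1.0]]
force: [-0.8, -0.2, -0.4]
width: 63.0
gripper_force: 34.1
```

```bash
python3 - <<'E'
from h import *
s=sense();m=camera_model("wrist");im=snapshot("wrist")
cv2.imwrite("pics/w10.png",im)
p=proj(m,[637.6,75.5,92])[0].astype(int);p=p-[12,0]
print(s["clock"],s["tool_pos"],s["orientation"][:2],s["width"],p)
for T in (75,80,85): print(mouth(m,im,tuple(p),92,T,1))
print(heldlid(m,im,s["tool_pos"][2]+30,1))
print(sense()["tool_pos"])
E
```

```text
25.85 [634.2475164    2.47772111 171.10922566] [[ 9.94929512e-01  1.00574002e-01 -3.69640302e-04]
 [ 1.00573771e-01 -9.94929425e-01 -5.96064345e-04]] 62.993027684693686 [182 226]
(((648.070068359375, 27.755859375), (67.1581802368164, 155.33619689941406), 5.98037052154541), np.uint64(10138))
(((647.9718017578125, 27.438465118408203), (67.11870574951172, 156.3109893798828), 5.781972408294678), np.uint64(10479))
(((647.751953125, 27.13201141357422), (68.50984954833984, 157.4123077392578), 5.531048774719238), np.uint64(11229))
((634.8853149414062, 2.0763778686523438), (66.7716293334961, 63.98038101196289), 4.488763809204102)
[634.15709223   2.38412057 171.16527431]
```

Emit:
{"op": "move_arm", "data": {"deltas": [[[0.012, 0.15, 0, 0, 0, 0, -1], [0.012, 0.245, 0, 0, 0, 0, -1], [0.012, 0.245, -0.1, 0, 0, 0, -1], [0.012, 0.245, -0.2, 0, 0, 0, -1], [0.012, 0.245, -0.24, 0, 0, 0, -1], [0.012, 0.245, -0.26, 0, 0, 0, -1], [0.012, 0.245, -0.27, 0, 0, 0, -1], [0.012, 0.245, -0.28, 0, 0, 0, -1], [0.012, 0.245, -0.29, 0, 0, 0, -1], [0.012, 0.245, -0.3, 0, 0, 0, -1], [0.012, 0.245, -0.305, 0, 0, 0, -1]]]}}

```text
clock: 27.28
tool_pos: [638.5, 77.4, 79.2]
orientation: [[0.995, 0.102, -0.0], [0.102, -0.995, -0.0], [-0.0, 0.0, -1.0]]
force: [-0.0, 0.4, -0.7]
width: 63.0
gripper_force: 34.1
```

Emit:
{"op": "move_arm", "data": {"deltas": [[[0, 0, -0.008, 0, 0, 0, -1], [0, 0, -0.014, 0, 0, 0, -1], [0, 0, -0.02, 0, 0, 0, -1], [0, 0, -0.026, 0, 0, 0, -1], [0, 0, -0.03, 0, 0, 0, -1], [0, 0, -0.03, 0, 0, 0, -1]]]}}

```text
clock: 28.02
tool_pos: [640.1, 77.3, 73.4]
orientation: [[0.995, 0.102, 0.003], [0.102, -0.995, 0.002], [0.004, -0.001, -1.0]]
force: [-6.5, 1.0, 26.0]
width: 63.3
gripper_force: 35.6
```

Emit:
{"op": "move_arm", "data": {"deltas": [[[0, 0, -0.012, 0, 0, 0, -1], [0, 0, -0.016, 0, 0, 0, -1], [0, 0, -0.016, 0, 0, 0, -1]]]}}

```text
clock: 28.4
tool_pos: [641.2, 77.3, 70.4]
orientation: [[0.995, 0.102, 0.006], [0.102, -0.995, 0.003], [0.006, -0.002, -1.0]]
force: [-9.7, 1.4, 39.6]
width: 63.5
gripper_force: 40.6
```

Emit:
{"op": "move_arm", "data": {"deltas": [[[0, 0, 0.018, 0, 0, 0, -1], [0, 0, 0.018, 0, 0, 0, 1], [0, 0, 0.018, 0, 0, 0, 1], [0, 0, 0.018, 0, 0, 0, 1], [0, 0, 0.018, 0, 0, 0, 1], [0, 0, 0.15, 0, 0, 0, 1], [0, 0, 0.3, 0, 0, 0, 1], [-0.2, 0, 0.5, 0, 0, 0.04, 1], [-0.33, 0, 0.5, 0, 0, 0.07, 1], [-0.33, 0, 0.5, 0, 0, 0.07, 1], [-0.33, 0, 0.5, 0, 0, 0.07, 1]]]}}

```text
clock: 29.78
tool_pos: [540.0, 77.9, 215.9]
orientation: [[0.948, 0.317, 0.001], [0.317, -0.948, 0.001], [0.001, -0.0, -1.0]]
force: [-0.0, 0.5, -0.9]
width: 85.5
gripper_force: 0.0
```

```bash
python3 - <<'E'
from h import *
import pickle
s=sense();m=camera_model("wrist");im=snapshot("wrist")
cv2.imwrite("pics/w11.png",im);pickle.dump(m,open("m_w11.pkl","wb"))
print(s["clock"],s["tool_pos"],s["orientation"][:2],s["width"],proj(m,[[477,72,72],[638,75,105]]))
cv2.imwrite("pics/v11.png",cv2.convertScaleAbs(im,alpha=1.5))
E
```

```text
29.775 [539.95518104  77.90202216 215.86730704] [[ 9.48411952e-01  3.17039326e-01  9.14072071e-04]
 [ 3.17038702e-01 -9.48412292e-01  7.65578491e-04]] 85.45359575343771 [[300.54637373 294.52431737]
 [375.24453203  81.55998178]]
```

View pics/v11.png

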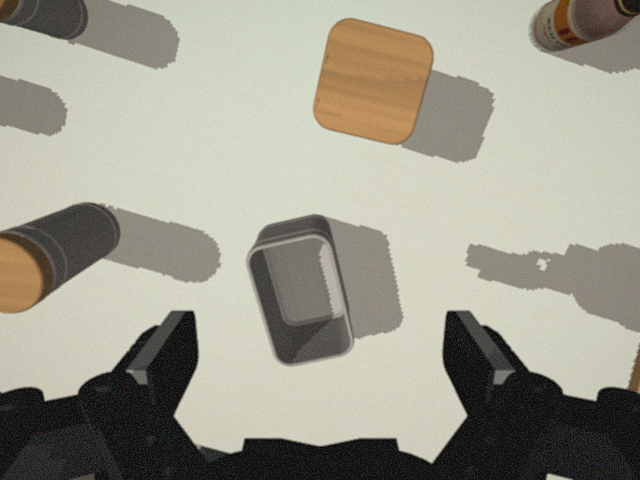

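The square lid lies flat at (374,81), and the oblong rim is fully in view around (300,298). Measuring its mouth now.

```bash
python3 - <<'E'
from h import *
import pickle
m=pickle.load(open("m_w11.pkl","rb"));im=cv2.imread("pics/w11.png")
for sd in ((290,280),(300,345)):
  for T in (75,80,84,88,92): print(sd,T,mouth(m,im,sd,72,T,1))
# whole-canister blob incl. rim: corners of rim outline on plane 72
print(wood(m,im,[638,76,105],105))
E
```

```text
(290, 280) 75 (((500.2633972167969, 69.17477416992188), (367.25701904296875, 528.8023681640625), 18.48631477355957), np.uint64(235479))
(290, 280) 80 (((469.3662109375, 69.68324279785156), (101.51737213134766, 61.234344482421875), 31.736276626586914), np.uint64(7588))
(290, 280) 84 (((469.4110412597656, 69.55062103271484), (101.82649993896484, 61.64392852783203), 31.585813522338867), np.uint64(8321))
(290, 280) 88 (((469.33935546875, 69.52824401855469), (102.01693725585938, 61.99967956542969), 31.653825759887695), np.uint64(8427))
(290, 280) 92 (((469.2823486328125, 69.51229858398438), (102.64666748046875, 62.327362060546875), 31.680156707763672), np.uint64(8536))
(300, 345) 75 (((469.3831787109375, 69.70518493652344), (101.07867431640625, 60.806156158447266), 31.666545867919922), np.uint64(4783))
(300, 345) 80 (((469.3662109375, 69.68324279785156), (101.51737213134766, 61.234344482421875), 31.736276626586914), np.uint64(7588))
(300, 345) 84 (((469.4110412597656, 69.55062103271484), (101.82649993896484, 61.64392852783203), 31.585813522338867), np.uint64(8321))
(300, 345) 88 (((469.33935546875, 69.52824401855469), (102.01693725585938, 61.99967956542969), 31.653825759887695), np.uint64(8427))
(300, 345) 92 (((469.2823486328125, 69.51229858398438), (102.64666748046875, 62.327362060546875), 31.680156707763672), np.uint64(8536))
(((636.3419189453125, 76.56812286376953), (74.6645278930664, 75.85771942138672), 172.0731658935547), (314, 19, 119, 125))
```

Oblong canister at (469.4, 69.6), yaw 31.7°. I'll go over the last lid and measure it alone.

Emit:
{"op": "move_arm", "data": {"deltas": [[[0, -0.2, 0, 0, 0, 0, 1], [-0.01, -0.4, 0, 0, 0, 0, 1], [-0.02, -0.6, 0, 0, 0, 0, 1], [-0.03, -0.8, 0, 0, 0, 0, 1], [-0.03, -1, 0, 0, 0, 0, 1], [-0.03, -1, 0, 0, 0, 0, 1]]]}}

```text
clock: 30.58
tool_pos: [529.3, -230.1, 215.4]
orientation: [[0.952, 0.307, -0.001], [0.307, -0.952, -0.005], [-0.002, 0.004, -1.0]]
force: [-0.1, -0.1, -0.6]
width: 85.5
gripper_force: 0.0
```

Emit:
{"op": "move_arm", "data": {"deltas": [[[0, -0.2, 0, 0, 0, 0, 1], [0, -0.2, 0, 0, 0, 0, 1], [0, -0.2, 0, 0, 0, 0, 1], [0, -0.2, 0, 0, 0, 0, 1], [0, -0.2, 0, 0, 0, 0, 1]]]}}

```text
clock: 31.2
tool_pos: [531.1, -281.3, 215.4]
orientation: [[0.948, 0.319, -0.0], [0.319, -0.948, 0.0], [-0.0, -0.0, -1.0]]
force: [-0.5, 0.6, -0.9]
width: 85.5
gripper_force: 0.0
```

```bash
python3 - <<'E'
from h import *
s=sense();m=camera_model("wrist");im=snapshot("wrist");cv2.imwrite("pics/w12.png",im)
h=cv2.cvtColor(cv2.GaussianBlur(im,(3,3),0),cv2.COLOR_BGR2HSV)
k=cv2.inRange(h,(5,90,30),(25,255,255))
cs=[c for c in cv2.findContours(k,cv2.RETR_EXTERNAL,cv2.CHAIN_APPROX_NONE)[0] if cv2.contourArea(c)>1500]
for c in cs: print(cv2.boundingRect(c),cv2.minAreaRect(cv2.convexHull(np.float32(ray(m,c.reshape(-1,2),26)[:,:2]))))
print(s["clock"],s["tool_pos"],s["orientation"][:2],proj(m,[500,-297,26]))
E
```

```text
(286, 181, 80, 120) ((500.64215087890625, -296.55322265625), (107.62906646728516, 66.6353988647461), 17.25388526916504)
31.2 [ 531.13226257 -281.33312622  215.43285716] [[ 9.47857326e-01  3.18694925e-01 -1.82917893e-04]
 [ 3.18694975e-01 -9.47857235e-01  4.17086595e-04]] [[324.81595904 243.57393343]]
```

Emit:
{"op": "move_arm", "data": {"deltas": [[[-0.104, -0.049, -0.2, 0, 0, -0.007, 1], [-0.104, -0.049, -0.4, 0, 0, -0.007, 1], [-0.104, -0.049, -0.57, 0, 0, -0.007, 1], [-0.104, -0.049, -0.68, 0, 0, -0.007, 1], [-0.104, -0.049, -0.735, 0, 0, -0.007, 1], [-0.104, -0.049, -0.735, 0, 0, -0.007, 1], [-0.104, -0.049, -0.735, 0, 0, -0.007, 1], [-0.104, -0.049, -0.735, 0, 0, -0.007, -1], [-0.104, -0.049, -0.735, 0, 0, -0.007, -1], [-0.104, -0.049, -0.735, 0, 0, -0.007, -1], [-0.104, -0.049, -0.735, 0, 0, -0.007, -1], [-0.104, -0.049, -0.735, 0, 0, -0.007, -1]]], "force": 35}}

```text
clock: 32.75
tool_pos: [500.3, -297.7, -3.4]
orientation: [[0.955, 0.296, 0.002], [0.296, -0.955, -0.001], [0.002, 0.001, -1.0]]
force: [-1.0, 1.0, 6.2]
width: 67.0
gripper_force: 37.8
```

Emit:
{"op": "move_arm", "data": {"deltas": [[[0, 0, 0.1, 0, 0, 0, -1], [0, 0, 0.25, 0, 0, 0, -1], [-0.02, 0.2, 0.4, 0, 0, 0.03, -1], [-0.04, 0.4, 0.5, 0, 0, 0.06, -1], [-0.06, 0.6, 0.5, 0, 0, 0.08, -1], [-0.08, 0.8, 0.5, 0, 0, 0.08, -1], [-0.1, 0.9, 0.5, 0, 0, 0.08, -1], [-0.1, 0.9, 0.5, 0, 0, 0.08, -1], [-0.1, 0.9, 0.5, 0, 0, 0.08, -1]]]}}

```text
clock: 33.88
tool_pos: [469.7, -27.9, 145.6]
orientation: [[0.852, 0.524, 0.001], [0.524, -0.852, -0.0], [0.001, 0.001, -1.0]]
force: [0.7, -0.4, 0.6]
width: 66.9
gripper_force: 40.9
```

```bash
python3 - <<'E'
from h import *
s=sense();m=camera_model("wrist");im=snapshot("wrist");cv2.imwrite("pics/w13.png",im)
print(s["clock"],s["tool_pos"],s["orientation"][:2],np.degrees(np.arctan2(s["orientation"][1][0],s["orientation"][0][0])),s["width"])
print(heldlid(m,im,s["tool_pos"][2]+29.4,1))
E
```

```text
33.875 [469.6702877  -27.89239582 145.63962551] [[ 8.51627140e-01  5.24146865e-01  1.13033697e-03]
 [ 5.24147212e-01 -8.51627677e-01 -1.27018956e-05]] 31.61086781977192 66.93816841815052
((473.6399841308594, -26.791763305664062), (101.751708984375, 68.04533386230469), 32.036048889160156)
```

```bash
python3 - <<'E'
from h import *
s=sense();m=camera_model("wrist");im=cv2.imread("pics/w13.png")
h=cv2.cvtColor(cv2.GaussianBlur(im,(3,3),0),cv2.COLOR_BGR2HSV)
k=cv2.inRange(h,(5,90,30),(25,255,255));k[:,:180]=0;k[:,460:]=0
c=max(cv2.findContours(k,cv2.RETR_EXTERNAL,cv2.CHAIN_APPROX_NONE)[0],key=cv2.contourArea).reshape(-1,2)
O=np.array(s["orientation"]);z=s["tool_pos"][2]+29.4
w=(ray(m,c,z)-s["tool_pos"])@O
print(cv2.boundingRect(c),w.min(0),w.max(0))
print(cv2.minAreaRect(np.float32(ray(m,c,z)[:,:2])))
E
```

```text
(213, 179, 214, 274) [-47.1476219  -32.99721588 -29.46280967] [ 54.98578778  35.16429881 -29.33546986]
((473.59326171875, -27.372642517089844), (102.12690734863281, 68.1622085571289), 31.519664764404297)
```

Emit:
{"op": "move_arm", "data": {"deltas": [[[-0.003, 0.15, 0, 0, 0, 0, -1], [-0.003, 0.3, 0, 0, 0, 0, -1], [-0.003, 0.327, -0.08, 0, 0, 0, -1], [-0.003, 0.327, -0.18, 0, 0, 0, -1], [-0.003, 0.327, -0.22, 0, 0, 0, -1], [-0.003, 0.327, -0.24, 0, 0, 0, -1], [-0.003, 0.327, -0.25, 0, 0, 0, -1], [-0.003, 0.327, -0.26, 0, 0, 0, -1], [-0.003, 0.327, -0.27, 0, 0, 0, -1], [-0.003, 0.327, -0.28, 0, 0, 0, -1], [-0.003, 0.327, -0.285, 0, 0, 0, -1]]]}}

```text
clock: 35.3
tool_pos: [468.4, 70.8, 59.5]
orientation: [[0.852, 0.524, -0.0], [0.524, -0.852, 0.0], [-0.0, -0.0, -1.0]]
force: [0.3, -0.0, -0.8]
width: 66.9
gripper_force: 40.8
```

Emit:
{"op": "move_arm", "data": {"deltas": [[[0, 0, -0.008, 0, 0, 0, -1], [0, 0, -0.014, 0, 0, 0, -1], [0, 0, -0.02, 0, 0, 0, -1], [0, 0, -0.026, 0, 0, 0, -1], [0, 0, -0.03, 0, 0, 0, -1], [0, 0, -0.03, 0, 0, 0, -1]]]}}

```text
clock: 36.05
tool_pos: [469.5, 71.4, 53.0]
orientation: [[0.852, 0.524, 0.002], [0.524, -0.852, 0.004], [0.003, -0.002, -1.0]]
force: [-11.3, -0.6, 46.2]
width: 66.9
gripper_force: 50.5
```

Seated, at 46 N and slightly below the nominal height. I'll release, rise and check everything.

Emit:
{"op": "move_arm", "data": {"deltas": [[[0, 0, 0.018, 0, 0, 0, -1], [0, 0, 0.018, 0, 0, 0, 1], [0, 0, 0.018, 0, 0, 0, 1], [0, 0, 0.018, 0, 0, 0, 1], [0, 0, 0.018, 0, 0, 0, 1], [0, 0, 0.15, 0, 0, 0, 1], [0, 0, 0.3, 0, 0, 0, 1], [0, 0, 0.5, 0, 0, 0, 1], [0.3, 0.4, 0.9, 0, 0, 0, 1], [0.3, 0.4, 0.95, 0, 0, 0, 1], [0.3, 0.4, 0.95, 0, 0, 0, 1], [0.3, 0.4, 0.95, 0, 0, 0, 1]]]}}

```text
clock: 37.55
tool_pos: [560.3, 194.1, 337.5]
orientation: [[0.85, 0.527, 0.003], [0.527, -0.85, 0.001], [0.003, 0.001, -1.0]]
force: [-0.7, -0.7, -0.9]
width: 85.4
gripper_force: 0.0
```

```bash
python3 - <<'E'
from h import *
s=sense();im=snapshot("wrist");b=snapshot("side")
cv2.imwrite("pics/w14.png",im);cv2.imwrite("pics/s14.png",b)
print(s["clock"],s["tool_pos"],s["width"],s["force"])
o=np.hstack([cv2.resize(im,(400,300)),cv2.resize(im[:1,:1],(400,300))])
o[:,400:]=cv2.resize(b[165:315,215:415],(400,300),interpolation=cv2.INTER_CUBIC)
cv2.imwrite("pics/v14.png",cv2.convertScaleAbs(o,alpha=1.4))
E
```

```text
37.55 [560.34880356 194.09783681 337.5446852 ] 85.40110820355356 [-0.69238621 -0.72533849 -0.88029649]
```

View pics/v14.png

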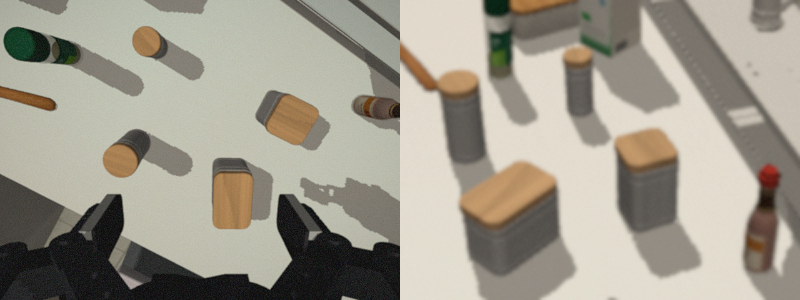

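All four lids appear flat: in the side view at crop (460,85), (578,60), (645,150) and (510,190). One numeric height check: projected plate outline at the seated height against the wood blob.

```bash
python3 - <<'E'
from h import *
t=np.radians(np.arange(0,360,3))
def rect(a,b,yaw):
    r=7;q=np.concatenate([[sx*(a/2-r),sy*(b/2-r)]+r*np.c_[np.cos(t),np.sin(t)] for sx in(-1,1) for sy in(-1,1)])
    c,s=np.cos(np.radians(yaw)),np.sin(np.radians(yaw));return q@np.array([[c,s],[-s,c]])
L={"small":((618,318),80,20.5*np.c_[np.cos(t),np.sin(t)]),"round":((448,266),104,27*np.c_[np.cos(t),np.sin(t)]),"square":((637.6,75.7),92,rect(64,64,5.9)),"oblong":((469.4,69.6),72,rect(108,68,31.7))}
for cam,f in (("side","s14"),("wrist","w14")):
  m=camera_model(cam);im=cv2.imread(f"pics/{f}.png")
  k=cv2.inRange(cv2.cvtColor(cv2.GaussianBlur(im,(3,3),0),cv2.COLOR_BGR2HSV),(5,70,40),(25,255,255))
  C=[c.reshape(-1,2) for c in cv2.findContours(k,cv2.RETR_EXTERNAL,cv2.CHAIN_APPROX_NONE)[0] if cv2.contourArea(c)>100]
  for n,(xy,H,s) in L.items():
    P=[proj(m,np.c_[s+xy,np.full(len(s),z)]) for z in (H,H+13)];P=np.vstack(P)
    c=min(C,key=lambda c:np.linalg.norm(c.mean(0)-P.mean(0)))
    print(cam,n,"pred",P.min(0).round(1),P.max(0).round(1),"seen",c.min(0),c.max(0), "px/mm z",((proj(m,[*xy,H])-proj(m,[*xy,H+10]))/10).round(2))
E
```

```text
side small pred [296.1 187.6] [311.3 199.7] seen [297 188] [310 199] px/mm z [[0.01 0.31]]
side round pred [233.4 199.1] [255.2 215. ] seen [184 168] [253 214] px/mm z [[0.04 0.33]]
side square pred [321.5 227.7] [355.6 252.5] seen [323 229] [352 251] px/mm z [[-0.    0.34]]
side oblong pred [243.1 243.6] [295.4 281.4] seen [245 246] [292 279] px/mm z [[0.03 0.33]]
wrist small pred [209.   37.5] [257.6  88.3] seen [212  42] [258  90] px/mm z [[0.22 0.12]]
wrist round pred [161.8 224.7] [222.1 282.2] seen [165 228] [222 283] px/mm z [[ 0.3  -0.33]]
wrist square pred [421.5 144.2] [513.9 231.1] seen [424 151] [509 231] px/mm z [[-0.35 -0.18]]
wrist oblong pred [338.9 269.4] [405.6 364.2] seen [340 274] [405 366] px/mm z [[-0.11 -0.43]]
```

```bash
python3 -c "
from cell import *
print(job_done())"
```

```text
the job is handed in; nothing more can be done
None
```

I put all four lids on their own canisters and handed the job in at about 38 s of the 120 s; in the last pictures they lie flat at the right height, with the bottle and jar still standing, but no verdict came back.

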